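# Index the inspection turntable and turn the cover plate with the spatula

### The job

Pull up the red spring pin, swing the turntable clockwise (seen from above) to the very next hole and let the pin drop fully home in it, with the plate riding along. Then take the spatula, slip its blade under the overhanging edge of the yellow cover plate and flip the plate over towards the middle of the turntable, so that it lies flat, bare metal face up and wholly on the turntable; touch the plate only with the spatula. Finally lay the spatula back on its rest as you found it and let go, leaving the pin home and the other parts on the bench alone.

Things in the scene. Friction and masses are not known exactly. Their poses are not given: they have to be found in the camera images.
- turntable_top (a point): Middle of the turntable's upper face, 60 mm above the bench; z up, turns with it. Aluminium disc with dark rubber top, diameter 280, 15 thick, on a fixed round grey index plate (diameter 340, upper face 34 mm above the bench), so there is an open gap below a part that overhangs the rim. It turns stiffly (about 0.15 N m) and stays where it is left.
- turntable (a joint): Turn of the turntable in rad: 0 at the start with the pin in its first hole, growing clockwise seen from above. The index plate has eight holes (black dots) 0.785 rad (45 degrees) apart, 150 mm from the axis, so the next hole clockwise is at 0.785.
- pin_knob (a point): Centre of the round red knob of the spring pin: 30 mm diameter, 30 tall, centre 97 mm above the bench when home, 150 mm from the turntable's axis. The pin rides on a lug of the turntable (lug top 59 mm above the bench). Pull straight up; while it is held up, moving the knob round the axis turns the turntable with it.
- index_pin (a joint): Lift of the pin in m: 0 fully home in a hole, 0.022 upper stop. From 0.012 up its round-ended 10 mm tip is clear of the index plate. A spring (5 N at 0, 8 N at 0.012) pushes it down; let go between holes it rests on the index plate at about 0.010. A hole has about 3 mm of play to each side.
- plate: Square cover plate 90 x 90 x 8 mm, about 0.17 kg, one face yellow (up at the start), the other bare metal. Origin at the middle of the bare face (underside at the start), z out of the yellow face, x and y along its sides; +x points roughly away from the turntable's axis. It lies loose, its middle about 120 mm from the axis, its outer edge overhanging the rim by about 25 mm.
- spatula_grip (a point): Grip point, on the handle's axis near the centre of mass; 0.15 kg. x towards the blade, z up as it lies on its rest. Handle: octagonal wood, 20 mm across flats (flats at top, sides and 45 degrees), from 100 mm behind to 35 mm ahead of this point. Blade: 90 long, 60 wide, 3 thick, parallel to the handle, 60 to 150 mm ahead, its upper face 39 mm below the handle's axis. A bent 8 mm rod joins them.
- spatula_blade (a point): Middle of the blade (105 mm ahead of the grip point and 40.5 mm below it), same axes. The 8 mm rod runs on the centre line from the handle's front end down to the blade's rear 10 mm.
- rest: Fixed spatula rest, origin under it, straight below the grip point. Board 310 x 100 x 8 mm (x -135 to 175) with a steel crossbar at x = -80, top 70 mm above the bench, between uprights 48 mm apart and 84 mm high, and a wooden block from x = 90 to 160, top 38 mm. The spatula lies along x: blade flat on the block towards +x, handle on the crossbar, grip point 80 mm above the bench.
- adaptor: Loose steel hexagon adaptor, 38 mm wide, 34 mm tall; origin under its middle. Leave alone.
- nut: Loose round brass nut, 42 mm wide, 18 mm tall; origin under its middle. Leave alone.
- elbow: Loose steel elbow fitting, about 60 mm long, 58 mm tall; origin under its middle. Leave alone.
- jar: Loose jar with black cap, 60 mm diameter, 85 mm tall; origin under its middle. Leave alone.
- carton: Loose cardboard carton 80 x 60 x 50 mm; origin under its middle. Leave alone.
- coupling: Loose brass coupling, 44 mm wide, 40 mm tall; origin under its middle. Leave alone.
Things that resemble listed ones, but are neither listed nor needed, are in the scene too. Of the things shaped like the plate, the yellow one is meant.

How it is judged:
On the way, in this order (a step that is already met when the one before it is completed fails the run):
1. the spring pin is drawn clear of its first hole (value of joint index_pin above 0.01 m and value of joint turntable below 0.5 rad), for 0.1 s.
2. the turntable stands at the next hole clockwise with the pin dropped home, the plate still riding on it yellow face up (value of joint turntable between 0.745 and 0.825 rad and value of joint index_pin below 0.003 m and angle between plate's own z axis and vertical below 0.1 rad and height (world z) of plate above 0.055 m), for 0.2 s.
3. the spatula blade tips the plate up (angle between plate's own z axis and vertical between 0.4 and 1.8 rad and distance between spatula_blade and plate below 0.13 m), for 0.05 s.
4. the plate lies flipped on the turntable (angle between plate's own z axis and vertical above 3.07 rad and horizontal distance between plate and turntable_top below 0.088 m and linear speed of plate below 0.03 m/s), for 0.2 s.
At the end, for the whole second after the job is handed in: The plate lies flat, bare metal up and still, its middle within 88 mm of the turntable's axis; the turntable is at the next hole (0.785 within 0.04 rad), pin home within 3 mm; the spatula lies flat on its rest as at the start, within 30 mm along and 20 mm across, released (angle between plate's own z axis and vertical above 3.07 rad and height (world z) of plate between 0.064 and 0.072 m and horizontal distance between plate and turntable_top below 0.088 m and linear speed of plate below 0.02 m/s and value of joint turntable between 0.745 and 0.825 rad and value of joint index_pin below 0.003 m and x of spatula_grip in the frame of rest between -0.03 and 0.03 m and y of spatula_grip in the frame of rest between -0.02 and 0.02 m and z of spatula_grip in the frame of rest between 0.075 and 0.085 m and angle between spatula_grip's own z axis and vertical below 0.12 rad and x of spatula_blade in the frame of rest above 0.06 m); the robot touches nothing.
It fails at once if the hand or arm touches the plate (contact force between any of the fingers, the arm and plate above 0.5 N).
It fails at once if the plate falls off the turntable (height (world z) of plate below 0.04 m).
It fails at once if the turntable is turned past the next hole or backwards by a hole (value of joint turntable above 1.2 rad or value of joint turntable below -0.4 rad).
It fails at once if another part on the bench is disturbed (distance of any of adaptor, nut, elbow, jar, carton, coupling from where it was at the start of the episode above 0.03 m).
It also fails if it takes over 72 s, if anything falls off the work surface, if the arm or the gripper's body presses on something with over 40 N, if the wrist force passes 120 N, or if a joint passes its speed limit or range.

### The arm

A 7-joint arm with a two-finger parallel gripper is mounted at the origin on the work surface. World frame = base frame: x ahead of the robot, y to its left, z up, the work surface at z = 0. Lengths are in m, angles in rad, forces in N, time in s.
With the tool pointing down it reaches from about 0.425 to 0.925 m from the base axis. Payload 6.8 kg.
Tool frame: the origin (TCP) lies at the very end of the fingers, on their centre line; the grasp point (between the pads) lies 19 mm behind it; z points along the fingers, y is the line along which they close (so a half turn about z gives the same grasp; the last joint's range is limited). The gripper opens to 88 mm and grips with 3 to 60 N. Pads are 20 mm wide; open, the fingers measure 115 mm over their backs; the gripper's body (75 mm by 178 mm) begins 61 mm behind the grasp point.
Start: joints at [1.049, 0.477, 0.022, 1.555, -0.011, 1.109, -0.083], TCP at [0.271, -0.618, 0.223] pointing down, gripper open.
Joint ranges: [-2.96, 2.96], [-0.34, 2.1], [-1.41, 1.46], [0.24, 2.44], [-1.37, 4.51], [0.17, 1.92], [-2.96, 2.96]. Speed limits (rad/s): [2.39, 2.39, 3.14, 3.14, 3.14, 3.14, 3.14].

### API

Orientations are given as [roll, pitch, yaw] about the fixed x, y, z axes, in that order (R = Rz(yaw) Ry(pitch) Rx(roll)).
In Python, from rig import ctrl gives the robot as it stands.
- The arm moves only by the shell command python3 -m pendant 'ROWS' [OPENING] [FORCE]. ROWS is JSON, a list of rows, each a list of 4 numbers: the shift along the tool's x, y, z in m, then the turn about the tool's z in degrees. A call has 1 to 10 rows; each row shifts and turns the commanded pose from where the row before left it, along the tool's axes as they then stand; what a row does not reach is not made up. A row lasts 1/10 s, in which the tool goes at most 50 mm and 8.59 degrees, less where a joint would pass 70% of its speed; a pose out of reach is approached as far as the arm can. A call with a gripper value outside its range is refused whole. OPENING is the closure, from 0 (fully open) to 1 (shut), set as the call begins (- or left out, the last holds). The fingers move at their own pace and stop on an object; FORCE is the grip in N (left out, the last holds). Time passes only in rows, so rows that do not move let the fingers close. It gives the time, the measured TCP pose, the force, the opening and the grip force at its end, in the units of the state.
- ctrl.observe(): the state, without advancing time (a new reading comes with each control period).
- ctrl.get_image(name): name is "scene" or "top" or "wrist"; returns a dict with "pixels" (420x560x3 uint8, blue, green, red), "camera_matrix" (3x3 intrinsics, pixels), "distortion" ([k1, k2, p1, p2, k3] as OpenCV has them; the pictures are not rectified), "extrinsics" (4x4, takes a point from world to camera coordinates); the wrist camera has in their place "mount" (4x4, takes a point from camera to tool coordinates, whose origin is the TCP and whose axes are the flange's). Camera axes: x right, y up, looking along -z (the intrinsics and any distortion apply to the point x, -y, -z); pixel columns grow to the right and rows downward; lengths in m; the calibration is good to about 2 mm. A picture is of the moment at which its call begins: read the wrist's pose just before it. There is no depth.
- ctrl.close_job(): hands the job in; it is judged then, once.
The state is a dict: "t": time; "qpos": joint angles; "qvel": joint speeds; "tau": joint torques, N m; "tool_pos": TCP position; "ee_rot": TCP orientation; "wrist_force": force on the tool from outside, world axes, zero at the start; "wrist_torque": the same for the moment, N m; "gripper_width": finger opening in m; "grasp_force": force on a finger pad.
Only numpy, scipy, OpenCV 4.12 (cv2) and the standard library are available. Lean on these libraries where they do the work, as an engineer would, in place of code of your own. Each camera call takes 0.05 s, during which the arm holds its last target. There are 200 camera calls.

## Working session

There is one attempt and no reset: what is moved stays moved. The work goes in short steps, Python scripts to look and compute and a shell command to move; the robot and the scene stay as the last step left them, time stands still between calls to the robot, and variables do not carry over. Pictures are saved under pics/ and viewed, at most 10 in all, crops included, and the job is handed in when it is done.

```bash
ls; mkdir -p pics; cat > h.py <<'E'
import numpy as np, cv2
from rig import ctrl
from scipy.spatial.transform import Rotation as Ro
def snap(n,f):
    st=ctrl.observe(); im=ctrl.get_image(n); cv2.imwrite('pics/'+f,im['pixels'])
    if n=='wrist':
        T=np.eye(4);T[:3,:3]=Ro.from_euler('xyz',st['ee_rot']).as_matrix();T[:3,3]=st['tool_pos']
        C=T@np.array(im['mount'])
    else: C=np.linalg.inv(np.array(im['extrinsics']))
    np.savez('pics/'+f[:-4]+'.npz',C=C,K=im['camera_matrix'],D=im['distortion'])
    return im['pixels']
def ray(f,uv):
    d=np.load('pics/'+f+'.npz'); p=cv2.undistortPoints(np.array(uv,float).reshape(-1,1,2),d['K'],d['D'])[:,0]
    v=np.c_[p[:,0],-p[:,1],-np.ones(len(p))]@d['C'][:3,:3].T
    return d['C'][:3,3],v
def onz(f,uv,z):
    o,v=ray(f,uv); return o+v*((z-o[2])/v[:,2])[:,None]
def proj(f,P):
    d=np.load('pics/'+f+'.npz'); p=(np.array(P,float).reshape(-1,3)-d['C'][:3,3])@d['C'][:3,:3]
    p=p*[1,-1,-1]; return cv2.projectPoints(p,np.zeros(3),np.zeros(3),d['K'],d['D'])[0][:,0]
E
python3 - <<'E'
from h import *
snap('top','top0.png');snap('scene','scene0.png')
s=ctrl.observe();print({k:np.round(v,3) for k,v in s.items()})
for f in('top0','scene0'):
    d=np.load('pics/'+f+'.npz');print(d['C'].round(3),d['K'].round(1),d['D'])
E
```

```text
pics
{'t': np.float64(0.1), 'qpos': array([ 1.049,  0.478,  0.022,  1.556, -0.012,  1.109, -0.083]), 'qvel': array([-0.   , -0.002, -0.   , -0.002,  0.002,  0.001,  0.   ]), 'tau': array([ 4.0000e-03, -5.8409e+01,  1.5400e+00, -2.7331e+01, -5.4000e-02,
        1.3000e-02,  0.0000e+00]), 'tool_pos': array([ 0.271, -0.618,  0.222]), 'ee_rot': array([-3.14 ,  0.   ,  0.414]), 'wrist_force': array([0.365, 1.004, 0.03 ]), 'wrist_torque': array([ 0.046, -0.101, -0.019]), 'grasp_force': np.float64(0.0), 'gripper_width': np.float64(0.088)}
[[ 0.012  0.983 -0.183  0.25 ]
 [-1.     0.012 -0.005 -0.038]
 [-0.003  0.183  0.983  1.688]
 [ 0.     0.     0.     1.   ]] [[490.1   0.  281.6]
 [  0.  490.1 208.4]
 [  0.    0.    1. ]] [-0.10045933  0.          0.          0.          0.        ]
[[ 0.721 -0.533  0.444  1.218]
 [ 0.693  0.545 -0.471 -0.724]
 [ 0.009  0.647  0.762  1.221]
 [ 0.     0.     0.     1.   ]] [[506.3   0.  281.7]
 [  0.  506.3 209.5]
 [  0.    0.    1. ]] [0.01939718 0.         0.         0.         0.        ]
```

View pics/top0.png

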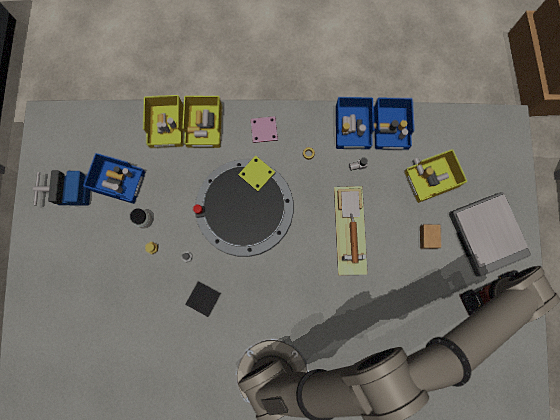

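View pics/scene0.png

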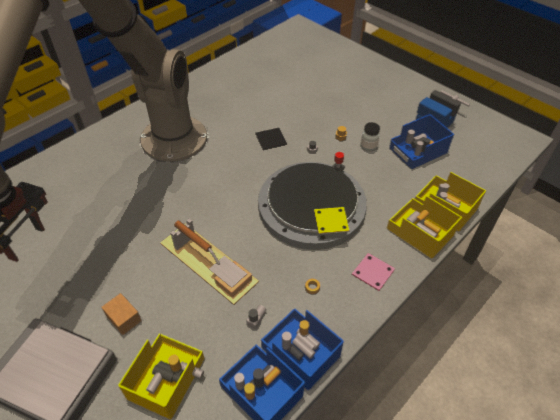

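The top view shows the turntable at (245,208), the red knob at (198,210), the yellow plate at (257,173) and the spatula on its rest at (351,230). The pink plate at (264,129) and the black one at (203,299) are decoys because of their colour. The yellow bins at (165,120), (203,120) and (435,175) aren't plates.

```bash
cat > m.py <<'E'
from h import *
def comp(im,mask,box):
    m=np.zeros(mask.shape,np.uint8);x0,y0,x1,y1=box;m[y0:y1,x0:x1]=mask[y0:y1,x0:x1]
    c=max(cv2.findContours(m,cv2.RETR_EXTERNAL,cv2.CHAIN_APPROX_NONE)[0],key=cv2.contourArea);return c
def hsv(im):return cv2.cvtColor(im,cv2.COLOR_BGR2HSV)
E
python3 - <<'E'
from m import *
for f,by,bk,bt in(('top0',(225,145,285,200),(185,195,212,225),(185,150,305,265)),('scene0',(305,195,360,240),(328,148,350,172),(250,150,375,245))):
    im=cv2.imread(f'pics/{f}.png');h=hsv(im)
    c=comp(im,cv2.inRange(h,(22,150,90),(35,255,255)),by)
    r=cv2.minAreaRect(c);
    hull=cv2.convexHull(c); q=cv2.approxPolyDP(hull,0.06*cv2.arcLength(hull,True),True)[:,0]
    P=onz(f,q,0.068);print(f,'plate',q.tolist(),P.round(3).tolist(),P.mean(0).round(3),np.linalg.norm(P-np.roll(P,1,0),axis=1).round(3))
    red=cv2.inRange(h,(0,150,60),(8,255,255))|cv2.inRange(h,(172,150,60),(180,255,255))
    c=comp(im,red,bk);(u,v),_=cv2.minEnclosingCircle(c);print('knob',u,v,cv2.contourArea(c),onz(f,[(u,v)],0.100).round(3),c[:,0].min(0),c[:,0].max(0))
    c=comp(im,cv2.inRange(h,(0,0,0),(180,255,75)),bt); 
    hull=cv2.convexHull(c)[:,0];P=onz(f,hull,0.060);(a,b),R=cv2.minEnclosingCircle(P[:,:2].astype(np.float32));print('table',a,b,R)
f='top0';im=cv2.imread('pics/top0.png');h=hsv(im)
cr=cv2.resize(im[140:290,180:380],None,fx=4,fy=4,interpolation=cv2.INTER_CUBIC);cv2.imwrite('pics/crop0.png',cr)
E
```

```text
top0 plate [[255, 156], [274, 172], [251, 185], [239, 174]] [[0.734, 0.065, 0.068], [0.677, -0.002, 0.068], [0.631, 0.076, 0.068], [0.669, 0.118, 0.068]] [0.678 0.064 0.068] [0.084 0.087 0.09  0.057]
knob 197.3000030517578 208.3000030517578 45.5 [[0.543 0.25  0.1  ]] [193 205] [201 212]
table 0.5720742344856262 0.11371421068906784 0.1552947610616684
scene0 plate [[344, 207], [348, 230], [318, 232], [314, 209]] [[0.674, 0.126, 0.068], [0.738, 0.066, 0.068], [0.68, 0.0, 0.068], [0.614, 0.057, 0.068]] [0.677 0.062 0.068] [0.091 0.088 0.087 0.087]
knob 339.0 157.5 63.0 [[0.545 0.253 0.1  ]] [335 152] [343 163]
table 0.5672137141227722 0.11905572563409805 0.14927411079406738
```

View pics/crop0.png

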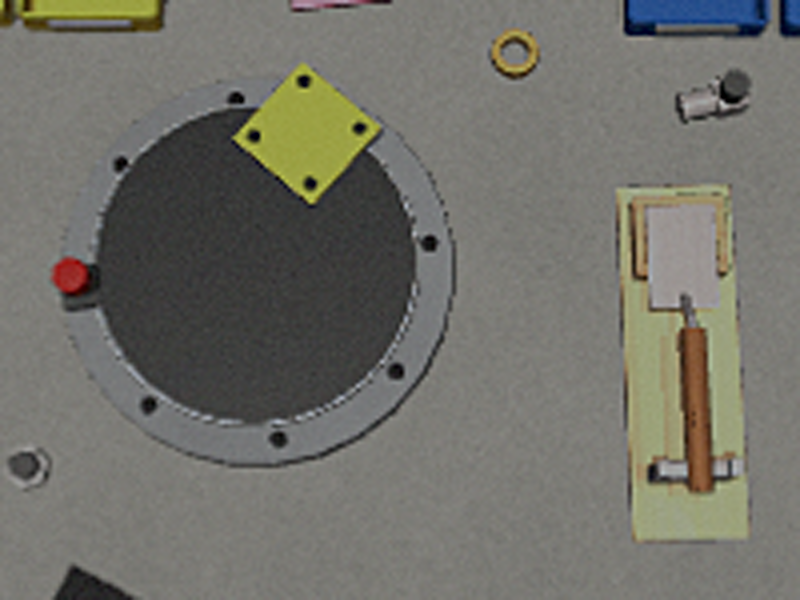

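The crop confirms the red knob (70,277), the yellow plate (307,133) with its corner towards the rim, and the spatula on its rest with the blade up at (683,255). Next I fit the turntable centre from the holes, locate the rest, and plan the turn.

```bash
python3 - <<'E'
from m import *
from scipy.optimize import least_squares
c=np.array([(235,98),(120,163),(150,405),(278,439),(396,371),(429,243)],float)
uv=np.c_[180+(c[:,0]+.5)/4-.5,140+(c[:,1]+.5)/4-.5]
P=onz('top0',uv,0.034)[:,:2]
r=least_squares(lambda p:np.hypot(*(P-p[:2]).T)-p[2],[.57,.11,.15]).x;print('centre',r.round(4))
a=np.degrees(np.arctan2(*(P-r[:2]).T[::-1]));print('hole angles',a.round(1),(a%45).round(1))
for k in([.543,.25],[.545,.253]):
    d=np.array(k)-r[:2];print('knob',np.hypot(*d),np.degrees(np.arctan2(d[1],d[0])))
d=np.array([.678,.063])-r[:2];print('plate r,ang',np.hypot(*d),np.degrees(np.arctan2(d[1],d[0])))
def cz(pts,z):
    c=np.array(pts,float);return onz('top0',np.c_[180+c[:,0]/4-.375,140+c[:,1]/4-.375],z)
print('board',cz([(617,188),(728,185),(748,539),(636,541)],.008).round(3).tolist())
b=cz([(647,206),(717,205),(719,305),(650,309)],.041);print('blade',b.round(3).tolist(),b.mean(0))
print('handle ends, top face',cz([(692,328),(702,491)],.09).round(3))
E
```

```text
centre [0.5646 0.1015 0.1505]
hole angles [   8.7   53.6  144.3 -171.5 -126.6  -81.8] [8.7 8.6 9.3 8.5 8.4 8.2]
knob 0.1500727609884257 98.29229476381937
knob 0.15277198832006492 97.38774807540177
plate r,ang 0.11971445267152206 -18.757718571061776
board [[0.643, -0.212, 0.008], [0.647, -0.31, 0.008], [0.337, -0.322, 0.008], [0.334, -0.226, 0.008]]
blade [[0.619, -0.234, 0.041], [0.621, -0.295, 0.041], [0.534, -0.295, 0.041], [0.529, -0.236, 0.041]] [ 0.57591435 -0.26490467  0.041     ]
handle ends, top face [[ 0.506 -0.265  0.09 ]
 [ 0.371 -0.271  0.09 ]]
```

```bash
python3 -m pendant '[[0.015,-0.017,0,0],[0.03,-0.0345,0,0],[0.03,-0.0345,0,0],[0.03,-0.0345,0,0],[0.03,-0.0345,0,0],[0.03,-0.0345,0,0],[0.03,-0.0345,0,0],[0.03,-0.0345,0,0],[0.03,-0.0345,0,0],[0.03,-0.0345,0,0]]' 0 
python3 -m pendant '[[0.03,-0.0345,0,0],[0.03,-0.0345,0,0],[0.03,-0.0345,0,0],[0.03,-0.0345,0,0],[0.03,-0.0345,0,0],[0.03,-0.0345,0,0],[0.03,-0.0345,0,0],[0.03,-0.0345,0,0],[0.03,-0.0345,0,0],[0.012,-0.013,0,0]]'
python3 -m pendant '[[0,0,0,-8.3],[0,0,0,-8.3],[0,0,0,-8.3],[0,0,0,-8.3],[0,0,0,-8.3],[0,0,0,-8.3],[0,0,0,-8.3],[0,0,0,-8.3],[0,0,0,-8.3],[0,0,0,0]]'
```

```text
t: 1.1
tool_pos: [0.4006, -0.2017, 0.2226]
ee_rot: [3.142, 0.0, 0.414]
wrist_force: [0.7, -0.4, -0.6]
gripper_width: 0.0882
grasp_force: 0.0
t: 2.1
tool_pos: [0.5286, 0.2111, 0.2225]
ee_rot: [-3.139, -0.001, 0.419]
wrist_force: [-0.1, -0.1, -0.2]
gripper_width: 0.0878
grasp_force: 0.0
t: 3.1
tool_pos: [0.5287, 0.2049, 0.2222]
ee_rot: [-3.14, 0.001, 1.718]
wrist_force: [0.0, 0.6, 0.4]
gripper_width: 0.0883
grasp_force: 0.0
```

```bash
python3 -m pendant '[[0.021,0.01,0,0],[0.021,0.01,0,0],[0,0,0.03,0],[0,0,0.035,0],[0,0,0.03,0],[0,0,0.03,0],[0,0,0.019,0],[0,0,0,0],[0,0,0,0]]'
python3 -m pendant '[[0,0,0,0],[0,0,0,0],[0,0,0,0],[0,0,0,0],[0,0,0,0],[0,0,0,0]]' 1 40
```

```text
t: 4.0
tool_pos: [0.5426, 0.2503, 0.0789]
ee_rot: [-3.141, 0.0, 1.715]
wrist_force: [0.6, 0.1, 0.0]
gripper_width: 0.0876
grasp_force: 0.0
t: 4.6
tool_pos: [0.5425, 0.2504, 0.0788]
ee_rot: [3.141, 0.0, 1.717]
wrist_force: [-0.4, 0.7, -0.8]
gripper_width: 0.0433
grasp_force: 0.0
```

Gripper still closing.

```bash
python3 -m pendant '[[0,0,0,0],[0,0,0,0],[0,0,0,0],[0,0,0,0],[0,0,-0.006,0],[0,0,-0.006,0],[0,0,-0.005,0],[0,0,0,0],[0,0,0,0]]'
```

```text
t: 5.5
tool_pos: [0.5421, 0.2504, 0.0954]
ee_rot: [-3.141, -0.0, 1.718]
wrist_force: [0.6, 2.3, -9.6]
gripper_width: 0.0293
grasp_force: 40.0
```

```bash
python3 -m pendant '[[0,0.0026,0,1],[-0.0001,0.0052,0,2],[-0.0002,0.00785,0,3],[-0.0002,0.00785,0,3],[-0.0002,0.00785,0,3],[-0.0002,0.00785,0,3],[-0.0002,0.00785,0,3],[-0.0002,0.00785,0,3],[-0.0002,0.00785,0,3],[-0.0002,0.00785,0,3]]'
python3 -m pendant '[[-0.0002,0.00785,0,3],[-0.0002,0.00785,0,3],[-0.0002,0.00785,0,3],[-0.0002,0.00785,0,3],[-0.0001,0.0052,0,2],[-0.0001,0.0052,0,2],[0,0.0026,0,1],[0,0.0026,0,1],[0,0,0,0],[0,0,0,0]]'
```

```text
t: 6.5
tool_pos: [0.6122, 0.245, 0.0952]
ee_rot: [-3.14, -0.0, 1.243]
wrist_force: [0.7, 2.4, -10.6]
gripper_width: 0.0291
grasp_force: 40.0
t: 7.5
tool_pos: [0.6543, 0.2233, 0.0958]
ee_rot: [3.142, -0.002, 0.931]
wrist_force: [2.8, 3.4, -10.2]
gripper_width: 0.0291
grasp_force: 40.0
```

```bash
python3 -m pendant '[[0,0,0.005,0],[0,0,0.006,0],[0,0,0.006,0],[0,0,0,0],[0,0,0,0]]'
python3 -m pendant '[[0,0,0,0],[0,0,0,0],[0,0,0,0],[0,0,0,0]]' 0
python3 -m pendant '[[0,0,-0.02,0],[0,0,-0.04,0],[0,0,-0.04,0],[0,0,-0.04,0],[0,0,0,0]]'
python3 - <<'E'
from m import *
snap('top','top1.png');snap('scene','scene1.png')
im=cv2.imread('pics/scene1.png');h=hsv(im)
for f,bk,by in(('scene1',(280,130,400,260),(200,180,365,290)),):
    red=cv2.inRange(h,(0,150,60),(8,255,255))|cv2.inRange(h,(172,150,60),(180,255,255))
    c=comp(im,red,bk);print(c[:,0].min(0),c[:,0].max(0))
    print('expected knob bottom/top',proj(f,[(.6537,.2226,.082),(.6537,.2226,.112)]))
cv2.imwrite('pics/c1.png',cv2.resize(im[140:290,240:440],None,fx=4,fy=4,interpolation=cv2.INTER_CUBIC))
E
```

```text
t: 8.0
tool_pos: [0.6543, 0.2232, 0.079]
ee_rot: [3.141, -0.002, 0.932]
wrist_force: [2.5, 4.3, -6.6]
gripper_width: 0.0293
grasp_force: 40.0
t: 8.4
tool_pos: [0.6539, 0.222, 0.0789]
ee_rot: [3.141, 0.0, 0.932]
wrist_force: [-0.2, -1.1, -0.9]
gripper_width: 0.058
grasp_force: 0.0
t: 8.9
tool_pos: [0.6567, 0.2243, 0.2258]
ee_rot: [3.136, -0.009, 0.932]
wrist_force: [0.9, 0.6, 0.8]
gripper_width: 0.0877
grasp_force: 0.0
[357 174] [365 185]
expected knob bottom/top [[359.28914229 183.64864654]
 [360.53075207 176.88225918]]
```

View pics/c1.png

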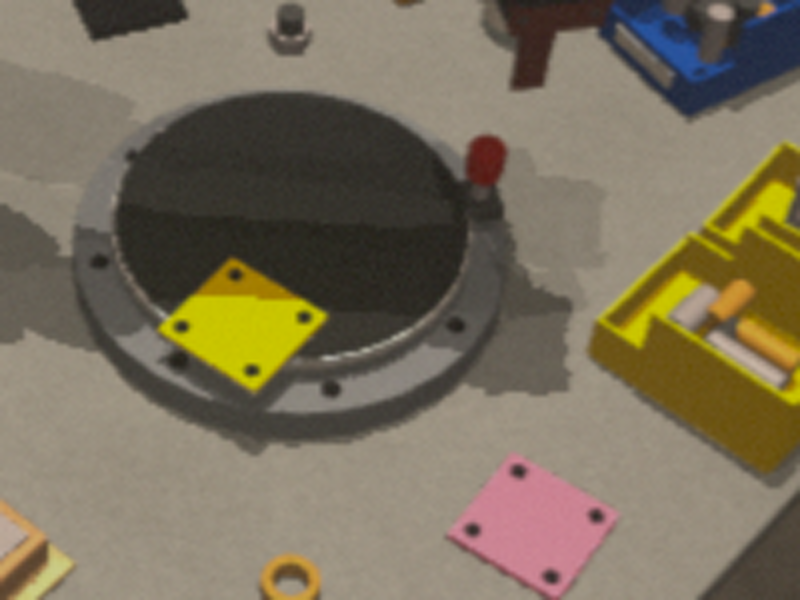

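The crop shows the knob down at (486,160), fully home: it released at its grasp height. The plate is at (243,325) on the near side, overhanging the rim. Now I measure the plate.

```bash
python3 - <<'E'
from m import *
print(proj('scene0',[(.5421,.2498,.097)]),'vs (339,157.5) home;  now',proj('scene1',[(.6537,.2226,.097)]),'vs (361,179.5)')
for f,by in(('scene1',(275,195,328,245)),('top1',(240,180,300,240))):
    im=cv2.imread(f'pics/{f}.png');h=hsv(im)
    c=comp(im,cv2.inRange(h,(18,150,60),(35,255,255)),by)
    hull=cv2.convexHull(c); q=cv2.approxPolyDP(hull,0.06*cv2.arcLength(hull,True),True)[:,0]
    P=onz(f,q,0.068);print(f,q.tolist(),P.round(3)[:,:2].tolist(),P.mean(0).round(3),np.linalg.norm(P-np.roll(P,1,0),axis=1).round(3))
    if len(P)==4:
        e=np.roll(P,-1,0)-P;print('edge angles mod90',(np.degrees(np.arctan2(e[:,1],e[:,0]))%90).round(1))
E
```

```text
[[337.57075694 158.13307244]] vs (339,157.5) home;  now [[359.90529301 180.29046243]] vs (361,179.5)
scene1 [[297, 204], [321, 218], [304, 237], [279, 222]] [[0.565, 0.036], [0.652, 0.046], [0.664, -0.041], [0.574, -0.052]] [ 0.614 -0.003  0.068] [0.089 0.088 0.088 0.09 ]
edge angles mod90 [6.1 7.4 6.6 6.3]
top1 [[262, 180], [276, 203], [263, 204]] [[0.649, 0.039], [0.57, -0.01], [0.566, 0.034]] [0.595 0.021 0.068] [0.083 0.093 0.044]
```

```bash
python3 -m pendant '[[-0.021,0.006,0,0],[-0.042,0.012,0,0],[-0.042,0.012,0,0],[-0.042,0.012,0,0],[-0.042,0.012,0,0],[-0.042,0.012,0,0],[-0.042,0.012,0,0],[-0.042,0.012,0,0],[-0.042,0.012,0,0],[-0.042,0.012,0,0]]' 0
python3 -m pendant '[[-0.042,0.012,0,0],[-0.042,0.012,0,0],[-0.021,0.006,0,8.5],[0,0,0,8.5],[0,0,0,8.5],[0,0,0,8.5],[0,0,0,8.5],[0,0,0,8.5],[0,0,0,0],[0,0,0,0]]'
```

```text
t: 10.0
tool_pos: [0.5052, -0.1673, 0.2171]
ee_rot: [-3.139, 0.001, 0.932]
wrist_force: [0.4, -1.5, -0.4]
gripper_width: 0.088
grasp_force: 0.0
t: 11.0
tool_pos: [0.4681, -0.2676, 0.2176]
ee_rot: [-3.141, 0.002, 0.046]
wrist_force: [0.2, 0.5, 0.3]
gripper_width: 0.0876
grasp_force: 0.0
```

```bash
python3 -m pendant '[[0.003,0,0.02,0],[0,0,0.04,0],[0,0,0.04,0],[0,0,0.03,0],[0,0,0.0165,0],[0,0,0.01,0],[0,0,0,0]]' 0
python3 -m pendant '[[0,0,0,0],[0,0,0,0],[0,0,0,0],[0,0,0,0],[0,0,0,0],[0,0,0,0],[0,0,0,0],[0,0,0,0],[0,0,0,0],[0,0,0,0]]' 1 60
python3 -m pendant '[[0,0,0,0],[0,0,-0.01,0],[0,0,-0.02,0],[0,0,-0.03,0],[0,0,-0.03,0],[0,0,-0.03,0],[0,0,0,0]]'
python3 - <<'E'
from h import *
snap('wrist','w1.png');im=snap('scene','s2.png')
cv2.imwrite('pics/s2c.png',np.hstack([cv2.resize(im[170:320,140:300],(480,450)),cv2.resize(cv2.imread('pics/w1.png'),(320,240)).repeat(1,0) if 0 else cv2.copyMakeBorder(cv2.resize(cv2.imread('pics/w1.png'),(320,240)),0,210,0,0,cv2.BORDER_CONSTANT)]))
print(ctrl.observe()['tool_pos'],ctrl.observe()['ee_rot'])
E
```

```text
t: 11.7
tool_pos: [0.4709, -0.2673, 0.0609]
ee_rot: [-3.14, 0.002, 0.044]
wrist_force: [-0.6, -0.1, 0.2]
gripper_width: 0.0878
grasp_force: 0.0
t: 12.7
tool_pos: [0.4719, -0.2676, 0.0621]
ee_rot: [-3.141, 0.0, 0.042]
wrist_force: [0.3, 0.0, 0.7]
gripper_width: 0.0196
grasp_force: 60.0
t: 13.4
tool_pos: [0.4743, -0.2689, 0.1868]
ee_rot: [3.138, -0.007, 0.042]
wrist_force: [0.3, -0.2, -1.4]
gripper_width: 0.0192
grasp_force: 60.0
[ 0.47186744 -0.26789364  0.18271295] [ 3.14076027e+00 -1.02055885e-03  4.18435782e-02]
```

View pics/s2c.png

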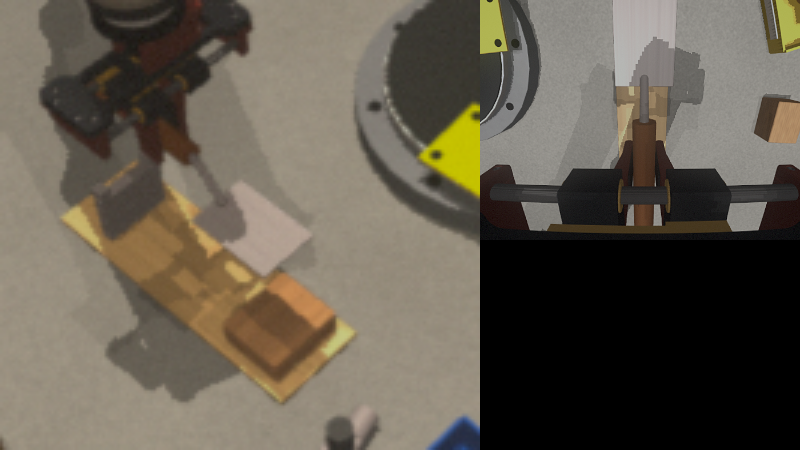

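The left part shows the spatula lifted clear, blade corners at crop (312,237), (262,278) and (193,215). The wrist view shows it centred between the fingers. I check the blade's tilt and tip.

```bash
python3 - <<'E'
from h import *
c=np.array([(312,237),(262,278),(193,215)],float)/3+[140,170]-1/3
P=onz('s2',c,.162);print(P.round(3),np.linalg.norm(P[0]-P[1]),np.linalg.norm(P[1]-P[2]))
t=np.array([.4719,-.2679]);x=np.array([np.cos(.042),np.sin(.042)]);y=np.array([-x[1],x[0]])
for p in P: print('in spatula frame',((p[:2]-t)@x).round(3),((p[:2]-t)@y).round(3))
# plan
n=np.radians(96.6);d=np.array([np.cos(n),np.sin(n)])   # inward
edge=np.array([.614,-.004])-.045*d
tip0=edge-.04*d; g=tip0-.150*d; print('edge mid',edge,'grip standoff (tip 40 out)',g)
print('rim: edge to tip at normal dist .142:', (edge-[.5646,.1015])@-d-.142)
E
```

```text
[[ 0.623 -0.233  0.162]
 [ 0.624 -0.292  0.162]
 [ 0.532 -0.289  0.162]] 0.05828445056516475 0.0916878386561363
in spatula frame 0.152 0.028
in spatula frame 0.151 -0.03
in spatula frame 0.059 -0.024
edge mid [ 0.61917217 -0.04870177] grip standoff (tip 40 out) [ 0.64101023 -0.2374426 ]
rim: edge to tip at normal dist .142: 0.013478722005189459
```

```bash
python3 -m pendant '[[0.02,-0.003,0,0],[0.04,-0.005,0,0],[0.04,-0.005,0,0],[0.04,-0.006,0,0],[0.03,-0.004,0,-4],[0,0,0,-8.2],[0,0,0,-8.2],[0,0,0,-8.2],[0,0,0,-8.2],[0,0,0,-8.2]]'
python3 -m pendant '[[0,0,0,-8.2],[0,0,0,-8.2],[0,0,0,-8.2],[0,0,0,-8.2],[0,0,0,-8.2],[0,0,0,-8.2],[0,0,0,0],[0,0,0,0]]'
```

```text
t: 14.5
tool_pos: [0.6395, -0.2373, 0.1797]
ee_rot: [-3.138, 0.002, 0.834]
wrist_force: [0.0, 0.9, -2.7]
gripper_width: 0.0193
grasp_force: 60.0
t: 15.3
tool_pos: [0.6399, -0.2375, 0.1806]
ee_rot: [-3.139, -0.001, 1.682]
wrist_force: [-0.5, 0.6, -1.5]
gripper_width: 0.0192
grasp_force: 60.0
```

```bash
python3 -m pendant '[[0,0,0.02,0],[0,0,0.03,0],[0,0,0.03,0],[0,0,0.017,0],[0,0,0.007,0],[0,0,0,0],[0,0,0,0]]'
python3 - <<'E'
from h import *
im=snap('scene','s3.png');w=snap('wrist','w3.png')
s=ctrl.observe();print(s['tool_pos'],s['ee_rot'])
cv2.imwrite('pics/s3c.png',np.hstack([cv2.resize(im[170:290,190:330],(490,420),interpolation=cv2.INTER_CUBIC),cv2.copyMakeBorder(cv2.resize(w[0:230,150:430],(310,255)),0,165,0,0,cv2.BORDER_CONSTANT)]))
E
```

```text
t: 16.0
tool_pos: [0.6417, -0.2376, 0.0794]
ee_rot: [3.14, 0.001, 1.686]
wrist_force: [0.5, -0.0, -0.8]
gripper_width: 0.0192
grasp_force: 60.0
[ 0.64183392 -0.23775454  0.07976568] [3.13927392e+00 9.96589873e-04 1.68567824e+00]
```

View pics/s3c.png

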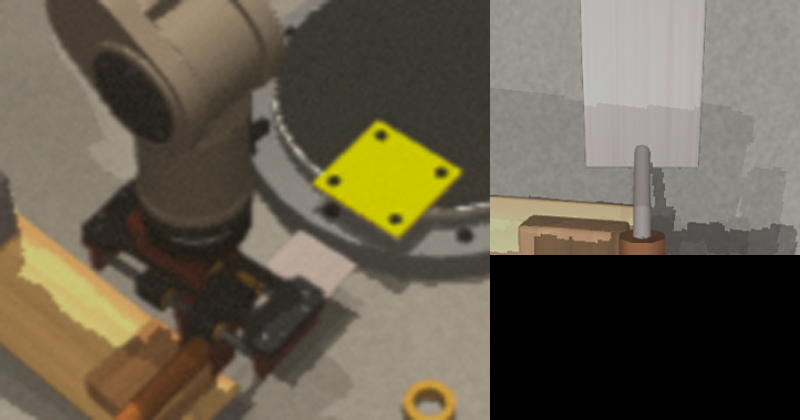

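The left part shows the blade tip corners at (300,232) and (355,268), about 40 mm short of the plate's near edge between (313,183) and (398,240). I check these numerically.

```bash
python3 - <<'E'
from h import *
f=lambda c:np.array(c,float)/3.5+[190,170]-.36
T=onz('s3',f([(300,232),(355,268)]),.059);Pl=onz('s3',f([(313,183),(398,240)]),.068)
n=np.radians(96.6);d=np.array([np.cos(n),np.sin(n)]);l=np.array([d[1],-d[0]]);c=np.array([.5646,.1015])
for P in np.r_[T,Pl]: print(P.round(3),'inward dist to axis',((c-P[:2])@d).round(4),'lateral',((P[:2]-c)@l).round(4))
E
```

```text
[ 0.598 -0.091  0.059] inward dist to axis 0.1949 lateral 0.0107
[ 0.655 -0.086  0.059] inward dist to axis 0.1966 lateral 0.0684
[ 0.574 -0.051  0.068] inward dist to axis 0.153 lateral -0.008
[ 0.665 -0.046  0.068] inward dist to axis 0.158 lateral 0.0831
```

```bash
python3 -m pendant '[[0,0,0.0035,0],[0,0,0,0],[0.012,0,0,0],[0.015,0,0,0],[0.014,0,0,0],[0.009,0,0,0],[0.003,0,0,0],[0,0,0,0]]'
python3 - <<'E'
from h import *
s=ctrl.observe();p=s['tool_pos'];print(s['wrist_force']);d=np.array([-.115,.993]);print('tip dist',(np.array([.5646,.1015])-p[:2])@d-.151,'blade top',p[2]-.0205)
E
```

```text
t: 16.9
tool_pos: [0.6347, -0.1841, 0.0748]
ee_rot: [3.141, 0.0, 1.687]
wrist_force: [-0.2, -0.2, -1.6]
gripper_width: 0.0192
grasp_force: 60.0
[-0.24770606 -0.23568427 -1.55596089]
tip dist 0.1407155609821993 blade top 0.05430773571050128
```

```bash
python3 -m pendant '[[-0.001,0,-0.003,0],[0,0,-0.005,0],[0,0,-0.005,0],[0,0,-0.005,0],[0.004,0,0,0],[0.004,0,0,0],[0.0015,0,-0.006,0],[0.0016,0,-0.006,0],[0,0,0,0]]'
python3 - <<'E'
from h import *
s=ctrl.observe();p=s['tool_pos'];print(s['wrist_force'],s['wrist_torque']);d=np.array([-.115,.993]);print('tip dist',(np.array([.5646,.1015])-p[:2])@d-.151,'blade top',p[2]-.0205)
im=snap('scene','s4.png')
cv2.imwrite('pics/s4c.png',cv2.resize(im[150:290,220:380],(640,560),interpolation=cv2.INTER_CUBIC))
E
```

```text
t: 17.8
tool_pos: [0.6342, -0.1743, 0.1059]
ee_rot: [3.14, 0.0, 1.687]
wrist_force: [0.2, -0.1, -2.3]
gripper_width: 0.0196
grasp_force: 60.0
[ 0.17381523 -0.10124398 -2.30974951] [-0.11007953 -0.107701    0.04391148]
tip dist 0.13083718584465256 blade top 0.08537237325821496
```

View pics/s4c.png

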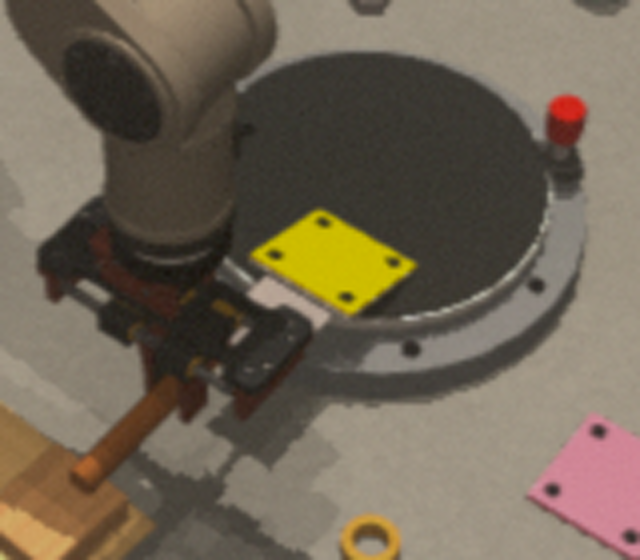

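The plate is tipped up on the blade: its inner edge runs (320,210) to (415,265) and its outer edge (252,255) to (350,315). I check for slip at the pivot.

```bash
python3 - <<'E'
from h import *
f=lambda c:np.array(c,float)/4+[220,150]-.4
n=np.radians(96.6);d=np.array([np.cos(n),np.sin(n)]);l=np.array([d[1],-d[0]]);c=np.array([.5646,.1015])
for P in np.r_[onz('s4',f([(320,210),(415,265)]),.0675),onz('s4',f([(252,255),(350,315)]),.1)]: print(((c-P[:2])@d).round(4),((P[:2]-c)@l).round(4))
E
```

```text
0.0535 -0.006
0.0542 0.0814
0.1421 -0.0037
0.1438 0.0842
```

```bash
python3 -m pendant '[[0.003,0,-0.0065,0],[0.003,0,-0.0065,0],[0.004,0,-0.0055,0],[0.004,0,-0.0055,0],[0.0045,0,-0.005,0],[0.005,0,-0.0045,0],[0.0055,0,-0.004,0],[0.0055,0,-0.004,0],[0,0,0,0]]'
python3 - <<'E'
from h import *
s=ctrl.observe();p=s['tool_pos'];print(s['wrist_force'],s['wrist_torque']);d=np.array([-.115,.993]);print('tip dist',(np.array([.5646,.1015])-p[:2])@d-.151,'blade top',p[2]-.0205)
im=snap('scene','s5.png')
cv2.imwrite('pics/s5c.png',cv2.resize(im[150:290,220:380],(640,560),interpolation=cv2.INTER_CUBIC))
E
```

```text
t: 18.75
tool_pos: [0.6299, -0.139, 0.1469]
ee_rot: [3.141, -0.0, 1.688]
wrist_force: [0.5, -0.1, -1.8]
gripper_width: 0.0192
grasp_force: 60.0
[ 0.47875557 -0.10364923 -1.78939299] [-0.15197187 -0.08758648 -0.02158683]
tip dist 0.09534809709229056 blade top 0.12643881407779767
```

View pics/s5c.png

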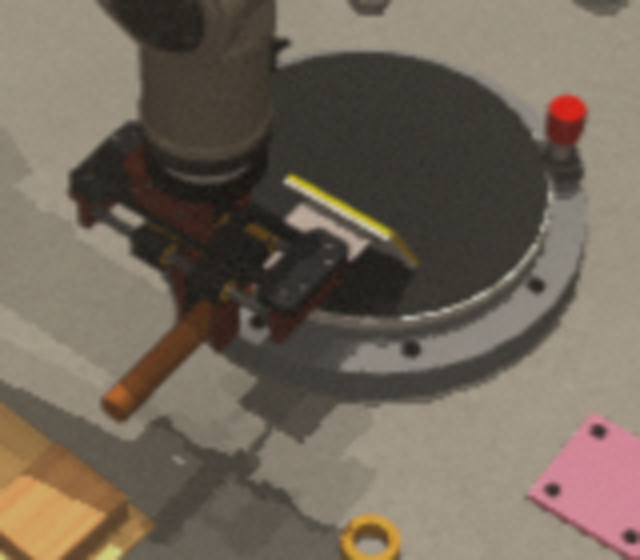

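The plate stands about 60° up on the blade tip, top edge (290,180) to (390,235), with the pivot corner still near (415,265). I continue over the top.

```bash
python3 -m pendant '[[0.0065,0,-0.003,0],[0.0065,0,-0.003,0],[0.0065,0,-0.0015,0],[0.0065,0,-0.0015,0],[0.0065,0,-0.0005,0],[0.007,0,0,0],[0.006,0,0,0],[0.006,0,0,0],[0.006,0,0,0],[0.006,0,0,0]]'
python3 -m pendant '[[0.006,0,0,0],[0,0,0,0],[0,0,0,0],[0,0,0,0],[-0.02,0,-0.01,0],[-0.03,0,-0.01,0],[-0.04,0,0,0],[-0.04,0,0,0],[-0.03,0,0,0],[0,0,0,0]]'
python3 - <<'E'
from h import *
im=snap('scene','s6.png')
cv2.imwrite('pics/s6c.png',cv2.resize(im[140:300,200:400],(800,600),interpolation=cv2.INTER_CUBIC))
E
```

```text
t: 19.8
tool_pos: [0.6221, -0.0771, 0.1556]
ee_rot: [-3.141, 0.0, 1.686]
wrist_force: [0.6, -0.0, -1.0]
gripper_width: 0.0192
grasp_force: 60.0
t: 20.8
tool_pos: [0.639, -0.2383, 0.1749]
ee_rot: [-3.14, 0.003, 1.677]
wrist_force: [-0.9, -0.1, -2.8]
gripper_width: 0.0193
grasp_force: 60.0
```

View pics/s6c.png

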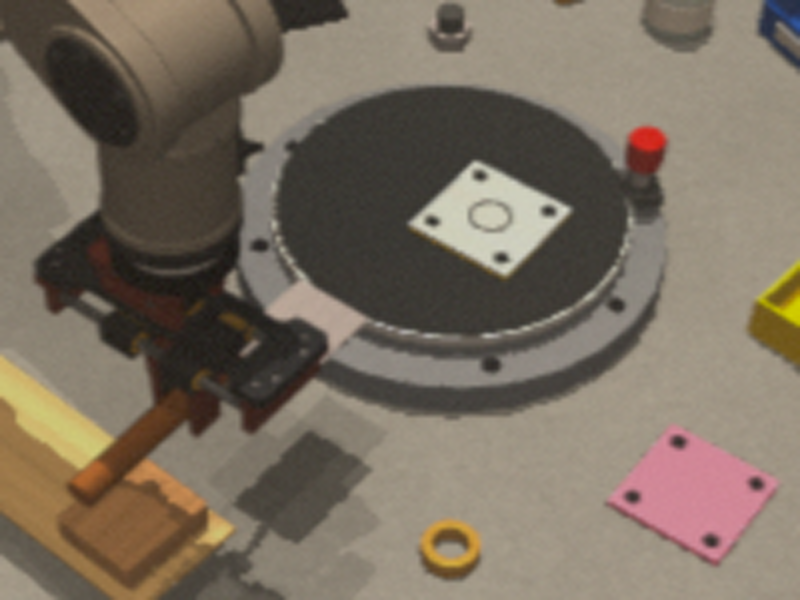

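The plate lies flat with its bare face up at (490,218), wholly on the turntable; the knob at (646,150) is still home. Now the spatula goes back.

```bash
python3 -m pendant '[[0,0,0,8.5],[0,0,0,8.5],[0,0,0,8.5],[0,0,0,8.5],[0,0,0,8.5],[0,0,0,8.5],[0,0,0,8.5],[0,0,0,8.5],[0,0,0,8.5],[0,0,0,8.5]]'
python3 -m pendant '[[0,0,0,8.5],[0,0,0,0],[-0.02,0.003,0,0],[-0.04,0.005,0,0],[-0.04,0.006,0,0],[-0.04,0.005,0,0],[-0.027,0.003,0,0],[0,0,0,0],[0,0,0,0]]'
```

```text
t: 21.85
tool_pos: [0.6401, -0.2285, 0.1756]
ee_rot: [-3.14, -0.0, 0.199]
wrist_force: [0.5, -0.1, -1.1]
gripper_width: 0.0195
grasp_force: 60.0
t: 22.75
tool_pos: [0.4746, -0.2611, 0.1761]
ee_rot: [3.141, -0.001, 0.057]
wrist_force: [0.8, -0.1, -1.5]
gripper_width: 0.0193
grasp_force: 60.0
```

```bash
python3 -m pendant '[[-0.003,0.0065,0,0.8],[0,0,0.02,0],[0,0,0.035,0],[0,0,0.03,0],[0,0,0.015,0],[0,0,0.006,0],[0,0,0,0],[0,0,0,0]]'
```

```text
t: 23.55
tool_pos: [0.4729, -0.2684, 0.0704]
ee_rot: [3.141, -0.001, 0.041]
wrist_force: [0.9, 0.6, -1.2]
gripper_width: 0.0196
grasp_force: 60.0
```

```bash
python3 -m pendant '[[-0.001,0,0.004,0],[0,0,0.0035,0],[0,0,0,0],[0,0,0,0],[0,0,0,0]]'
```

```text
t: 24.05
tool_pos: [0.4708, -0.2683, 0.0623]
ee_rot: [3.141, -0.0, 0.04]
wrist_force: [-0.1, -0.2, -0.3]
gripper_width: 0.0197
grasp_force: 60.0
```

```bash
python3 -m pendant '[[0,0,0,0],[0,0,0,0],[0,0,0,0],[0,0,0,0],[0,0,0,0],[0,0,0,0],[0,0,0,0],[0,0,0,0],[0,0,0,0],[0,0,0,0]]' 0
python3 -m pendant '[[0,0,-0.02,0],[0,0,-0.03,0],[0,0,-0.04,0],[0,0,-0.04,0],[0,0,-0.02,0],[-0.03,0.03,0,0],[-0.03,0.03,0,0],[0,0.03,0,0],[0,0,0,0],[0,0,0,0]]'
python3 - <<'E'
from h import *
im=snap('scene','s7.png')
cv2.imwrite('pics/s7c.png',cv2.resize(im[140:320,140:380],(800,600),interpolation=cv2.INTER_CUBIC))
E
```

```text
t: 25.05
tool_pos: [0.4707, -0.2683, 0.0621]
ee_rot: [3.142, 0.0, 0.04]
wrist_force: [-0.0, 0.3, -0.0]
gripper_width: 0.0878
grasp_force: 0.0
t: 26.05
tool_pos: [0.4143, -0.3606, 0.212]
ee_rot: [-3.141, 0.0, 0.039]
wrist_force: [0.1, -0.5, -0.6]
gripper_width: 0.0876
grasp_force: 0.0
```

View pics/s7c.png

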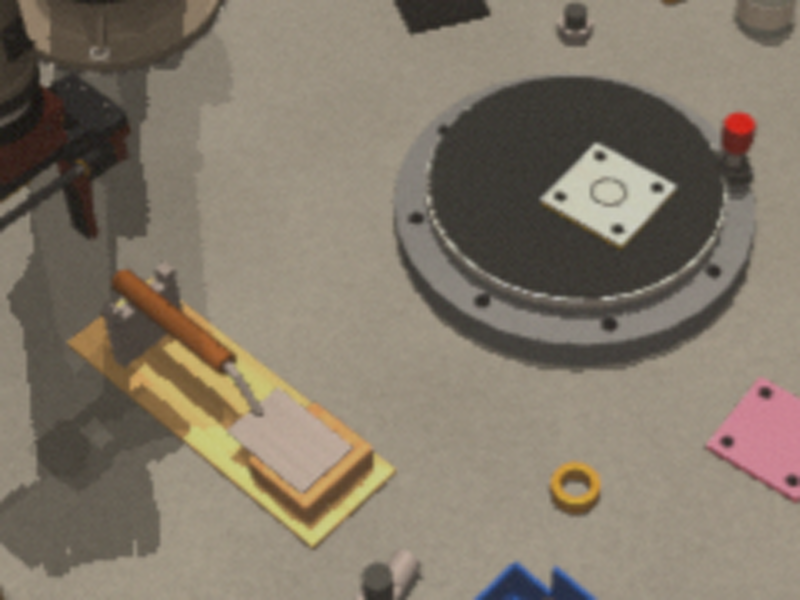

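The spatula lies on its rest with the handle on the crossbar at (135,290) and the blade on the block at (295,440). The plate is flat, bare face up at (608,192), the knob is home at (738,133) and the gripper is clear, so I hand in.

```bash
python3 -c "
from rig import ctrl;print(ctrl.close_job())"
```

```text
the job is handed in; nothing more can be done
None
```

I handed the job in at about 26 s: the pin is home in the next hole, the plate lies flat with bare metal up on the turntable, and the spatula is back on its rest and released. The final image shows all three, but the hand-in returned no verdict.

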